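Trace the template edge with the feeler stylus

TASK

Take the feeler stylus from its fork, press its pin against the flat at the round-stud end of the template's wavy edge (the edge that faces the robot), and trace the whole edge to the flat at the square-block end. All along the curves keep the sprung carriage pushed back about halfway, never slack and never hard against its stop; come on and go off only at the two flats, and touch the gauge with nothing but the stylus. Then hang the stylus back in its fork, upright on its collar, and leave the other things on the bench where they are.

Things in the scene. Friction and masses are not known exactly. Their poses are not given: they have to be found in the camera images.
- gauge: Fixed profile gauge: dark steel base 150 (x) by 230 (y) by 20 mm; on it a sprung carriage with a bright aluminium template, z = 35 to 60 mm, y = -105 to 105. Origin: centre of the base's underside, z up. The template's edge faces -x; carriage slack it lies at x = -35 - 18 sin(pi u)(1 - u^2) mm, u = y/70 mm, for y from -70 to 70, and at x = -35 on the flats beyond. Wall behind: 65 mm high.
- start_flat (a point): Middle of the flat at the start end of the template's edge (gauge x = -35, y = +88, z = 47.5 mm, half of the template's height). It rides on the carriage. On the template's top beside it stands a round steel stud, 18 mm wide and 12 mm tall. The flats are 35 mm long; the base's top lies 27.5 mm below this point.
- bump (a point): Crest of the bump on the edge (gauge x = -49.4, y = 28.4, z = 47.5 mm). It rides on the carriage.
- hollow (a point): Bottom of the hollow in the edge (gauge x = -20.6, y = -28.4, z = 47.5 mm). It rides on the carriage.
- finish_flat (a point): Middle of the flat at the finish end of the edge (gauge x = -35, y = -88, z = 47.5 mm). It rides on the carriage. On the template's top beside it stands a square steel block, 18 mm wide and 12 mm tall.
- carriage (a joint): Travel of the sprung carriage along the gauge's +x, in m: 0 slack (where the springs hold it), 0.014 hard against its stop. It takes about 1 N to start it and 0.3 N more for each mm (5.2 N at the stop), and springs back when let go.
- stylus: Loose feeler stylus, 118 mm tall, about 0.16 kg, hanging upright in the fork of its stand. Origin: centre of the lower end of its pin; z up along the stylus. Steel pin 12 mm in diameter from z = 0 to 50, steel collar 40 mm in diameter from z = 50 to 56, above it a black square grip 24 by 24 mm from z = 56 to 118, its faces along x and y.
- stylus_tip (a point): Lower end of the stylus's pin, on its axis (the stylus's origin).
- stand: Fixed stand, left or right of the gauge: base 90 by 80 by 10 mm, post at the back, on top an aluminium fork, top face at z = 80 mm, nothing higher. Origin on the table, z up. Two tines along x from x = -36 to 12 mm leave a slot 22 mm wide (y = -11 to 11), open above, below and toward -x, closed at x = 12. The stylus hangs with its pin in the slot, its collar on the tines.
- rest (a point): Where the lower end of the pin lies when the stylus hangs well: 8 mm in front of the stand's origin (x = -8), in the middle of the slot, 30 mm above the table. Axes as the stand's.
- sample_block: Bystander: black cube holder about 50 mm with a clear cell on its front, 55 mm tall. Origin under its centre.
- screwdriver: Bystander: screwdriver about 170 mm long, lying near the robot.
- dish: Bystander: shallow glass dish, 84 mm across, 16 mm tall. Origin under its centre.
- jar: Bystander: amber jar, 56 mm across, 70 mm tall. Origin under its centre.
- weight: Bystander: brass weight, 48 mm across, 64 mm tall. Origin under its centre.
Things that resemble listed ones, but are neither listed nor needed, are in the scene too. Leave any yellow look-alike of the stand alone. Of the things that look like the stylus, the larger one is meant.

How it is judged:
By the outcome, as a careful person would: the job done as asked, in the order asked, and still so for the second after the job is handed in, with the robot touching nothing.
It also fails if it takes over 72 s, if anything falls off the work surface, if the arm or the gripper's body presses on something with over 40 N, if the wrist force passes 120 N, or if a joint passes its speed limit or range.

ROBOT

A 7-joint arm with a two-finger parallel gripper is mounted at the origin on the work surface. World frame = base frame: x ahead of the robot, y to its left, z up, the work surface at z = 0. Lengths are in mm, angles in rad, forces in N, time in s.
With the tool pointing down it reaches from about 400 to 900 mm from the base axis. Payload 5.5 kg.
Tool frame: the origin (TCP) lies midway between the tips of the shut fingers; the grasp point (between the pads) lies 19 mm behind it; z points along the fingers, y is the line along which they close (so a half turn about z gives the same grasp; the last joint's range is limited). The gripper opens to 85 mm and grips with 20 to 120 N. Pads are 22 mm wide; open, the fingers measure 114 mm over their backs; the gripper's body (76 mm by 85 mm) begins 54 mm behind the grasp point. The pads swing forward as they close: fully open they stand 13 mm farther back than shut.
Start: joints at [1.494, 0.501, -0.427, 1.55, 0.221, 1.138, -0.21], TCP at [216.677, -612.822, 231.31] pointing down, gripper open.
Joint ranges: [-2.88, 2.88], [-0.31, 2.03], [-1.54, 1.56], [0.2, 2.42], [-1.41, 4.55], [0.19, 2.02], [-2.57, 2.57]. Speed limits (rad/s): [2.57, 2.57, 3.14, 3.14, 3.14, 3.14, 3.14].

INTERFACE

Orientations are given as a unit quaternion [x, y, z, w].
In Python, from station import robot gives the robot as it stands. Calls block until the motion is done:
- robot.move_pose(position, orientation): joint-space move of the TCP to a pose.
- robot.move_straight(position, frame=None, max_speed=150): straight line of the TCP; frame=None keeps the orientation; max_speed is the mean speed in mm/s.
- robot.move_j(angles): joint-space move.
- robot.gripper_to(opening, f_grip=None): opening from 0.0 (shut) to 1.0 (fully open); f_grip is the grip in N (None keeps the last); returns when the fingers have stopped.
- robot.dwell(seconds).
- robot.inverse_kinematics(position, orientation): joint angles nearest the present ones, or None.
- robot.camera(name): name is "side" or "top" or "wrist"; returns the picture (400x640x3 uint8, blue, green, red); there is no depth.
- robot.calibration(name): a dict with "intrinsics" (3x3 intrinsics, pixels), "world_to_cam" (4x4, takes a point from world to camera coordinates). Camera axes: x right, y up, looking along -z (the intrinsics and any distortion apply to the point x, -y, -z); pixel columns grow to the right and rows downward; lengths in mm; the calibration is good to about 2 mm. A picture is of the moment at which its call begins: read the wrist's pose just before it. calibration takes no time and is no camera call; for the wrist camera it gives the pose at the moment of the call.
A pose or a line that the arm cannot do raises robot.MotionError and nothing moves.
- robot.hand_in(): hands the job in; it is judged then, once.
Readings, each from a call of its own:
- robot.read_time_s(): time.
- robot.read_joint_positions(): joint angles.
- robot.read_joint_vel(): joint speeds.
- robot.read_joint_efforts(): joint torques, N m.
- robot.read_eef_pos(): TCP position.
- robot.read_eef_rot(): TCP orientation.
- robot.read_ft_force(): force on the tool from outside, world axes, zero at the start.
- robot.read_ft_torque(): the same for the moment, N m.
- robot.read_width(): opening from 0.0 (shut) to 1.0 (fully open).
- robot.read_finger_force(): force on a finger pad.
Only numpy, scipy, OpenCV 4.12 (cv2) and the standard library are available. Lean on these libraries where they do the work, as an engineer would, in place of code of your own. Each camera call takes 0.05 s, during which the arm holds its last target. There are 200 camera calls.

## Working session

There is one attempt and no reset: what is moved stays moved. The work goes in short steps, each a Python script; the robot and the scene stay as the last script left them, time stands still between calls to the robot, and variables do not carry over. Pictures are saved under pics/ and viewed, at most 10 in all, crops included, and the job is handed in when it is done.

```bash
ls; mkdir -p pics
python3 - <<'E'
from station import robot
import cv2,numpy as np
for n in("top","side"):
    cv2.imwrite(f"pics/{n}0.png",robot.camera(n)); c=robot.calibration(n); print(n,c.keys(),np.round(c["intrinsics"],1).tolist(),np.round(c["world_to_cam"],3).tolist(), {k:v for k,v in c.items() if k not in("intrinsics","world_to_cam")})
print(robot.read_eef_rot(),robot.read_time_s(),robot.read_ft_force())
E
```

```text
pics
top dict_keys(['intrinsics', 'world_to_cam']) [[414.4, 0.0, 323.3], [0.0, 414.4, 200.3], [0.0, 0.0, 1.0]] [[0.028, -1.0, -0.0, -60.724], [0.981, 0.027, 0.194, -537.453], [-0.194, -0.006, 0.981, -1021.368], [0.0, 0.0, 0.0, 1.0]] {}
side dict_keys(['intrinsics', 'world_to_cam']) [[420.4, 0.0, 325.8], [0.0, 420.4, 204.9], [0.0, 0.0, 1.0]] [[0.994, -0.105, -0.003, -564.607], [0.056, 0.506, 0.861, -52.149], [-0.089, -0.856, 0.509, -1099.78], [0.0, 0.0, 0.0, 1.0]] {}
[ 9.85599869e-01  1.69092013e-01 -1.22474781e-04 -8.79814037e-04] 0.1 [-0.22655365 -0.26621203 -0.47510018]
```

View pics/top0.png

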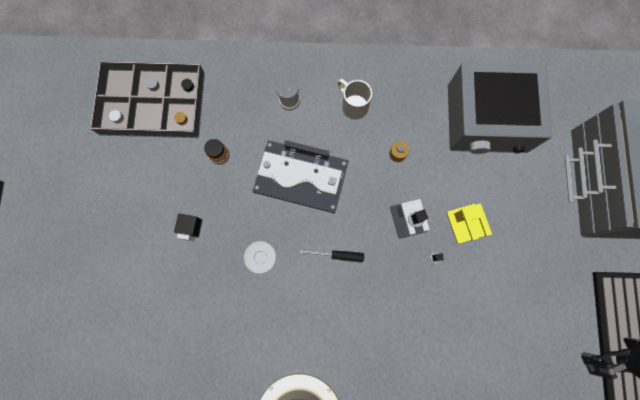

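View pics/side0.png

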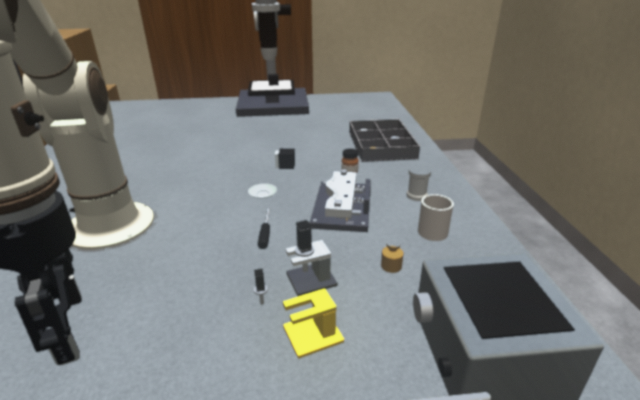

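Top view: the gauge is at (302,177), with the round stud at its left end (267,165) and the square block at its right end (333,181). The stylus candidates are the black grip in the grey stand's fork at (418,217) and a smaller one on the bench at (437,258). The yellow stand at (470,223) is a decoy. I choose (418,217), the larger one hanging in the grey fork. The side view agrees: stylus at (304,237), small one at (260,280).

```bash
cat > h.py <<'E'
from station import robot
import cv2,numpy as np
from scipy.spatial.transform import Rotation as R
def ray(c,px):
    K=c["intrinsics"];T=np.array(c["world_to_cam"])
    d=np.array([(px[0]-K[0][2])/K[0][0],-(px[1]-K[1][2])/K[1][1],-1.])
    Rm=T[:3,:3]; return -Rm.T@T[:3,3],Rm.T@d
def onz(c,px,z):
    o,d=ray(c,px); return o+d*(z-o[2])/d[2]
def proj(c,p):
    q=np.array(c["world_to_cam"])@np.append(p,1); K=c["intrinsics"]
    return np.array([K[0][0]*q[0]/-q[2]+K[0][2],K[1][1]*-q[1]/-q[2]+K[1][2]])
def quat(yaw): # tool down, tool x axis at yaw in world
    return (R.from_euler('z',yaw)*R.from_quat([1,0,0,0])).as_quat()
def snap(n,name):
    c=robot.calibration(n); im=robot.camera(n); cv2.imwrite(f"pics/{name}.png",im); np.save(f"pics/{name}.npy",{k:np.array(v) for k,v in c.items()},allow_pickle=True); return im,c
def load(name): return cv2.imread(f"pics/{name}.png"),np.load(f"pics/{name}.npy",allow_pickle=True).item()
E
python3 - <<'E'
from h import *
c=robot.calibration("top")
for n,p,z in(("grip",(420,216),135),("stand",(410,218),10),("stud",(267,165),72),("block",(333,181),72),("gauge",(300,182),20),("small",(437,258),20)): print(n,np.round(onz(c,p,z)))
w=robot.calibration("wrist");T=w["world_to_cam"]
print(np.round(w["intrinsics"],1).tolist(),"cam",-T[:3,:3].T@T[:3,3],"look",-T[2,:3],"right",T[0,:3],"tcp",robot.read_eef_pos(), "toolx",R.from_quat(robot.read_eef_rot()).as_matrix()[:,0])
E
```

```text
grip [ 491. -276.  135.]
stand [ 506. -278.   10.]
stud [624. 103.  72.]
block [586. -69.  72.]
gauge [594.  19.  20.]
small [ 401. -345.   20.]
[[351.5, 0.0, 313.9], [0.0, 351.5, 196.4], [0.0, 0.0, 1.0]] cam [ 282.62404889 -589.46885578  372.85968446] look [-0.26016175 -0.08998629 -0.96136275] right [ 0.33338451 -0.94278889 -0.00197202] tcp [ 216.38807822 -612.25857954  230.34437848] toolx [9.42815752e-01 3.33314348e-01 5.61167977e-05]
```

Run:
```python
from h import *
robot.move_pose([485,-278,330],quat(0)); print(robot.read_time_s(),robot.read_joint_positions())
a,_=snap("wrist","w1")
robot.move_pose([590,15,350],quat(0)); print(robot.read_time_s(),robot.read_joint_positions())
b,_=snap("wrist","w2")
cv2.imwrite("pics/both.png",np.vstack([a[:,:],b])[::1])
```

```text
1.7167 [ 0.97497704  0.2752364  -0.61068592  1.65514245  0.1647141   1.26367506
 -1.24084578]
2.9583 [ 0.51925156  0.35969776 -0.77037191  1.54664572  0.25559112  1.33978175
 -1.85170635]
```

View pics/w1.png

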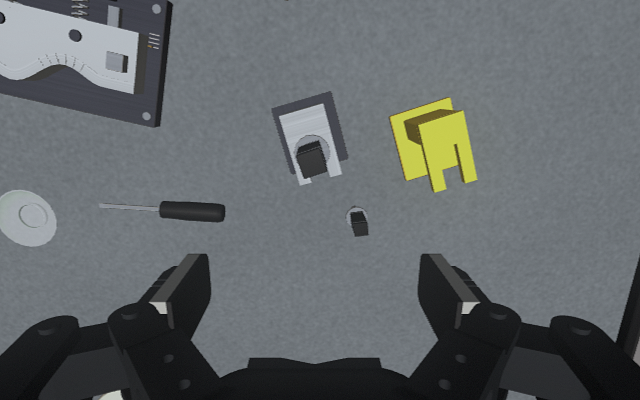

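View pics/w2.png

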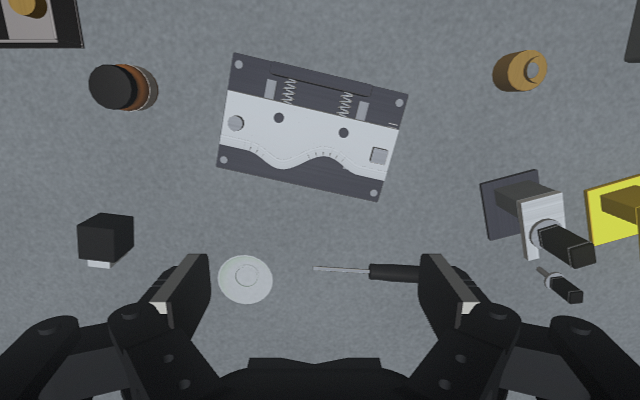

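w1 shows the grey stand and stylus at (312,155), the yellow decoy at (435,145) and the small stylus at (358,220). w2 shows the gauge: round stud (236,123), square block (379,156), base corners at about (234,53), (408,95), (378,201), (217,167). Next a close crop to check the choice, plus the gauge fit from the base corners.

Run:
```python
from h import *
a,c=load("w1")
cv2.imwrite("pics/crop1.png",cv2.resize(a[85:205,260:400],None,fx=5,fy=5,interpolation=cv2.INTER_CUBIC))
b,c=load("w2")
# gauge : bluish-dark base + bright template -> non table
hsv=cv2.cvtColor(b,cv2.COLOR_BGR2HSV); g=cv2.cvtColor(b,cv2.COLOR_BGR2GRAY)
print([b[y,x].tolist() for x,y in((290,178),(300,70),(300,140),(300,220),(235,123),(379,156))])
m=((g<90)|(g>165)).astype(np.uint8); m[:,:205]=0;m[:,420:]=0;m[:40]=0;m[215:]=0
m=cv2.morphologyEx(m,cv2.MORPH_CLOSE,np.ones((7,7)))
ct=max(cv2.findContours(m,0,1)[0],key=cv2.contourArea)
q=cv2.approxPolyDP(cv2.convexHull(ct),6,True)[:,0]; print(q.tolist())
W=np.array([onz(c,p,20)[:2] for p in q]); print(W.round(1).tolist())
print("sides",[round(np.linalg.norm(W[i]-W[i-1]),1) for i in range(len(W))],"centre",W.mean(0))
for n,p in(("stud",(236,123)),("block",(379,156))): print(n,onz(c,p,72).round(1))
```

```text
[[88, 80, 78], [82, 74, 71], [200, 193, 187], [125, 121, 115], [160, 152, 146], [160, 152, 146]]
[[233, 53], [407, 94], [376, 201], [216, 165]]
[[711.6, 113.0], [661.7, -108.1], [517.7, -74.7], [569.6, 145.5]]
sides [np.float64(145.6), np.float64(226.6), np.float64(147.8), np.float64(226.3)] centre [615.15804121  18.92750461]
stud [629.5 103.4  72. ]
block [590.  -66.2  72. ]
```

View pics/crop1.png

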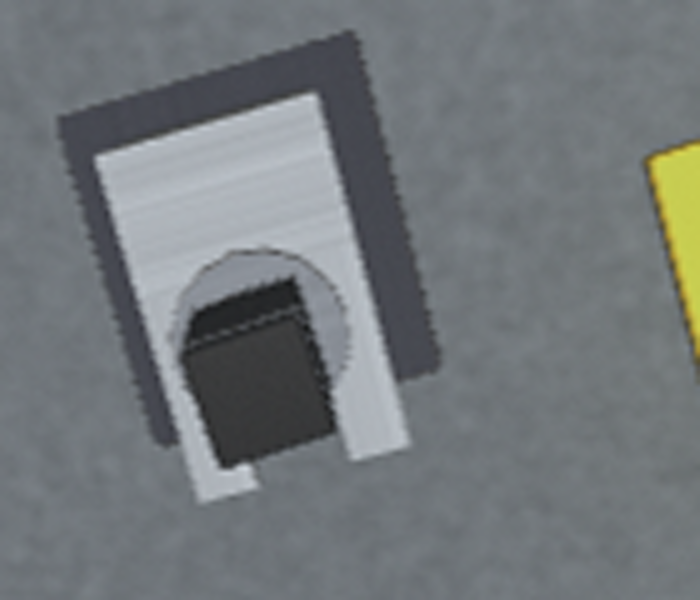

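The crop confirms the choice: the large stylus, grip top centred at about (312.2,163.6) px with its collar on the grey fork, and the yellow stand as a separate item at right. Gauge: centre (615,19), yaw −0.227.

Run:
```python
from h import *
a,c=load("w1")
f=lambda p,z: onz(c,(260+(p[0]-2)/5,85+(p[1]-2)/5),z)[:2]
G=np.array([f(p,148) for p in((185,355),(300,318),(335,432),(225,468))]); print("grip",G.mean(0).round(1),[np.linalg.norm(G[i]-G[i-1]).round(1) for i in range(4)])
T=[f(p,80) for p in((200,503),(257,487),(350,462),(410,445),(95,155),(318,95))]
mid=(T[1]+T[2])/2; back=(T[4]+T[5])/2
B=[f(p,10) for p in((58,117),(353,32),(440,368))]
for u in(back-mid,B[1]-B[2],T[4]-T[0],T[5]-T[3]): print("yaw",np.arctan2(u[1],u[0]).round(3),np.linalg.norm(u).round(1))
u=(back-mid)/np.linalg.norm(back-mid); print("slot tip",mid,"rest",mid+28*u)
print("collar",f((258,330),86))
```

```text
grip [ 493.5 -277.7] [np.float64(22.7), np.float64(22.4), np.float64(22.5), np.float64(21.9)]
yaw 0.268 80.6
yaw 0.274 88.7
yaw 0.272 81.1
yaw 0.27 80.1
slot tip [ 461.98354919 -286.84951718] rest [ 488.98386441 -279.43446639]
collar [ 496.09074297 -276.63907687]
```

Run:
```python
from h import *
robot.move_pose([492,-278,215],quat(0.271)); print(robot.read_time_s(),robot.read_joint_positions())
a,c=snap("wrist","w3"); t=robot.read_eef_pos(); print(t)
print("tcp px",proj(c,t),"tip@148",proj(c,[t[0],t[1],148]))
cv2.imwrite("pics/crop3.png",cv2.resize(a[60:340,200:440],None,fx=2.1,fy=2.1))
```

```text
4.2833 [ 1.03575581  0.42377175 -0.72714901  1.77703744  0.31792462  1.06025211
 -1.10334219]
[ 493.38678401 -276.64625208  215.85714839]
tcp px [312.6798505  259.04863386] tip@148 [313.04007415 211.05463245]
```

View pics/crop3.png

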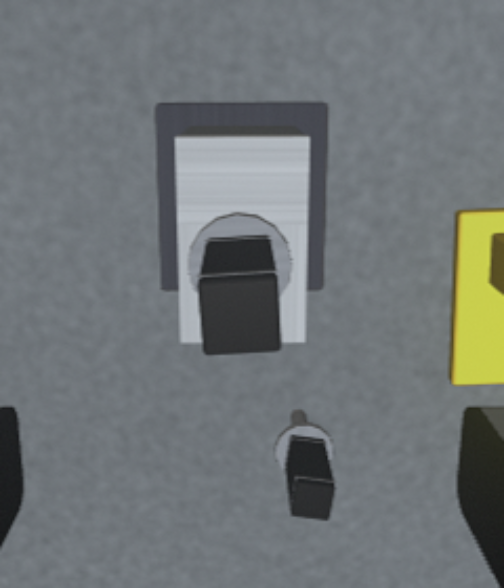

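The grip top is at px (314,209.5) and the TCP axis projects to (313,211), about 1 mm apart, so it is well aligned. Grasping now.

Run:
```python
from h import *
print(np.array([robot.read_eef_pos() for _ in range(4)]).round(2).tolist(), robot.read_time_s())
robot.move_straight([493,-278.5,98],max_speed=120)
print(np.array([robot.read_eef_pos() for _ in range(3)]).round(2).tolist(), robot.read_ft_force())
robot.gripper_to(0.0,70)
print(robot.read_width(),robot.read_finger_force(),robot.read_ft_force(),robot.read_time_s())
robot.move_straight([493,-278.5,165],max_speed=100)
print(robot.read_width(),np.array([robot.read_ft_force() for _ in range(4)]).round(2).tolist(),robot.read_eef_pos(),robot.read_time_s())
a,c=snap("wrist","w4"); cv2.imwrite("pics/crop4.png",a[60:400,130:510])
```

```text
[[493.39, -276.65, 215.86], [493.39, -276.65, 215.86], [493.39, -276.65, 215.86], [493.39, -276.65, 215.86]] 4.3333
[[493.69, -278.71, 98.77], [493.69, -278.71, 98.77], [493.69, -278.71, 98.77]] [-0.26768474  0.09070917 -0.09093565]
0.27319866252327557 68.53515386581421 [-1.06100857 -0.2161344   3.38358259] 6.05
0.2707400810506722 [[-0.48, -0.06, -1.56], [-0.48, -0.06, -1.56], [-0.48, -0.06, -1.56], [-0.48, -0.06, -1.56]] [ 492.43252285 -278.48960443  164.50921273] 6.8667
```

View pics/crop4.png

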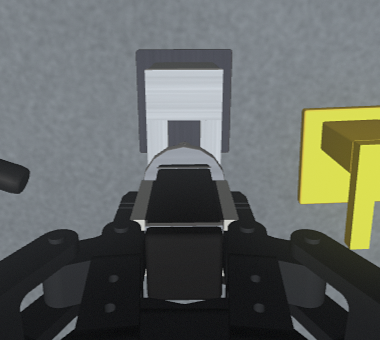

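The stylus is gripped upright and clear of the fork; in the crop the slot at (183,130) is empty. Now to the start flat: tare, then creep to contact.

```bash
cat >> h.py <<'E'
C=np.array([615.2,18.9]); g=-0.2265; Q=quat(g); Z=98
ex=np.array([np.cos(g),np.sin(g)]); ey=np.array([-np.sin(g),np.cos(g)])
def W(x,y,z=Z): p=C+x*ex+y*ey; return [p[0],p[1],z]
def force(n=4,dt=0.02):
    F=[]
    for _ in range(n): robot.dwell(dt); F.append(robot.read_ft_force())
    F=np.mean(F,0); return np.array([F[:2]@ex,F[:2]@ey,F[2]])
def pos():
    p=np.array(robot.read_eef_pos())[:2]-C; return np.array([p@ex,p@ey])
E
python3 - <<'E'
from h import *
robot.move_pose(W(-62,88,170),Q); print(robot.read_time_s(),robot.read_joint_positions().round(2))
robot.move_straight(W(-62,88),max_speed=120)
robot.dwell(.2); F0=force(6); np.save("F0.npy",F0); print("tare",F0,pos())
print("noise",[ (force(1)-F0).round(2).tolist() for _ in range(4)])
x=-52; 
while x<-34:
    robot.move_straight(W(x,88),max_speed=40); f=force(2)-F0
    print(x,f.round(2),pos().round(2))
    if f[0]<-0.8: break
    x+=1
print(robot.read_time_s())
E
```

```text
8.4167 [ 0.27  0.51 -0.68  1.77  0.38  1.   -2.36]
tare [-0.13272508 -0.02334353 -1.73764675] [-61.57070766  88.15074575]
noise [[0.0, 0.12, 0.55], [-0.16, -0.56, 0.19], [0.49, 0.06, 0.68], [0.58, 0.6, 0.08]]
-52 [-0.42 -0.01  0.12] [-51.9   87.98]
-51 [ 0.02 -0.61  0.27] [-51.08  88.04]
-50 [ 0.48 -0.12  0.22] [-49.97  88.01]
-49 [0.43 0.36 0.23] [-48.96  87.98]
-48 [ 0.35  0.1  -0.33] [-47.94  87.98]
-47 [ 0.43  0.26 -0.73] [-46.97  87.99]
-46 [ 0.3  -0.37  0.02] [-45.96  87.99]
-45 [-0.37 -0.12 -0.14] [-44.96  87.97]
-44 [ 0.    0.21 -0.61] [-43.92  88.  ]
-43 [ 0.21 -0.63 -0.29] [-42.97  87.99]
-42 [-0.4  -0.19  0.62] [-42.37  88.05]
-41 [-1.14 -0.3   0.6 ] [-41.17  88.04]
13.0833
```

Run:
```python
from h import *
F0=np.load("F0.npy")
for x in(-39,-37,-34.5):
    robot.move_straight(W(x,88),max_speed=40); f=force(16,.02)-F0; print(x,f.round(2),pos().round(2),robot.read_time_s())
```

```text
-39 [-1.87  0.29  0.02] [-39.17  88.01] 13.6
-37 [-2.32  0.47 -0.29] [-37.13  87.99] 14.1167
-34.5 [-3.33  0.35 -0.06] [-34.63  87.97] 14.6333
```

Contact and spring force agree with the model to within about 1 mm, and the carriage is now pushed back about 7 mm. Tracing with the known curve plus gentle force feedback.

```bash
cat > trace.py <<'E'
from h import *
F0=np.load("F0.npy"); k=-0.8
def edge(y):
    u=y/70; return -35-18*np.sin(np.pi*u)*(1-u*u) if abs(u)<1 else -35.
log=[]
for y in np.arange(84,-89,-4.):
    s=(edge(y+.01)-edge(y-.01))/.02; n=np.array([-1,s])/np.hypot(1,s)
    p=np.array([edge(y)+7+k,y])+6*n
    robot.move_straight(W(*p),max_speed=40); f=force(5,.02)-F0
    d=(-f[0]-1)/.3; log.append((y,round(d,1),round(k,2),round(f[1],1)))
    k+=np.clip(.2*(7-d),-.5,.5)
    if len(log)>2 and (min(l[1] for l in log[-2:])>11.5 or max(l[1] for l in log[-2:])<2): print("ABORT"); break
print(log,pos(),robot.read_time_s())
E
python3 trace.py
```

```text
[(np.float64(84.0), np.float64(8.5), -0.8, np.float64(0.1)), (np.float64(80.0), np.float64(7.6), np.float64(-1.09), np.float64(0.1)), (np.float64(76.0), np.float64(6.7), np.float64(-1.2), np.float64(-0.3)), (np.float64(72.0), np.float64(7.6), np.float64(-1.15), np.float64(0.2)), (np.float64(68.0), np.float64(7.0), np.float64(-1.27), np.float64(0.5)), (np.float64(64.0), np.float64(7.4), np.float64(-1.26), np.float64(1.6)), (np.float64(60.0), np.float64(6.2), np.float64(-1.34), np.float64(1.9)), (np.float64(56.0), np.float64(7.7), np.float64(-1.18), np.float64(2.8)), (np.float64(52.0), np.float64(5.7), np.float64(-1.33), np.float64(2.9)), (np.float64(48.0), np.float64(5.6), np.float64(-1.08), np.float64(3.5)), (np.float64(44.0), np.float64(5.9), np.float64(-0.8), np.float64(3.6)), (np.float64(40.0), np.float64(6.5), np.float64(-0.59), np.float64(2.5)), (np.float64(36.0), np.float64(7.4), np.float64(-0.49), np.float64(1.4)), (np.float64(32.0), np.float64(6.5), np.float64(-0.58), np.float64(0.8)), (np.float64(28.0), np.float64(8.1), np.float64(-0.48), np.float64(-0.5)), (np.float64(24.0)
[... 1463 characters left out ...]
np.float64(-56.0), np.float64(6.6), np.float64(-0.96), np.float64(2.4)), (np.float64(-60.0), np.float64(6.3), np.float64(-0.89), np.float64(2.3)), (np.float64(-64.0), np.float64(6.3), np.float64(-0.74), np.float64(1.2)), (np.float64(-68.0), np.float64(7.3), np.float64(-0.6), np.float64(0.7)), (np.float64(-72.0), np.float64(7.3), np.float64(-0.67), np.float64(-0.3)), (np.float64(-76.0), np.float64(6.8), np.float64(-0.73), np.float64(-0.4)), (np.float64(-80.0), np.float64(4.7), np.float64(-0.69), np.float64(0.3)), (np.float64(-84.0), np.float64(7.4), np.float64(-0.23), np.float64(0.4)), (np.float64(-88.0), np.float64(8.1), np.float64(-0.3), np.float64(0.4))] [-34.33186543 -88.46730958] 29.7833
```

Traced with the carriage kept at about 5–9 mm throughout, and now on the finish flat. Going off and back to the stand, with a check of the slot position on the way.

Run:
```python
from h import *
robot.move_straight(W(-62,-88),max_speed=50)
robot.move_straight(W(-62,-88,170),max_speed=120)
S=quat(0.271)
robot.move_pose([493,-278.5,165],S); robot.dwell(.3)
F=np.mean([ (robot.dwell(.02),robot.read_ft_force())[1] for _ in range(5)],0); print(F,robot.read_width(),robot.read_eef_pos(),robot.read_joint_positions().round(2),robot.read_time_s())
a,c=snap("wrist","w5")
cv2.imwrite("pics/crop5.png",cv2.resize(a[100:260,250:380],None,fx=3.5,fy=3.5,interpolation=cv2.INTER_CUBIC))
u=np.array([np.cos(.271),np.sin(.271)])
sl=onz(c,(313.5,180),80)[:2]; print("slot rear",sl,"rest",sl-20*u)
```

```text
[ 0.04289831 -0.10044351 -1.80981213] 0.2720971372295092 [ 493.4361338  -277.63822133  165.15827171] [ 1.04  0.5  -0.74  1.82  0.4   0.98 -1.17] 32.5333
slot rear [ 509.06240876 -273.29842541] rest [ 489.7923351  -278.65232689]
```

View pics/crop5.png

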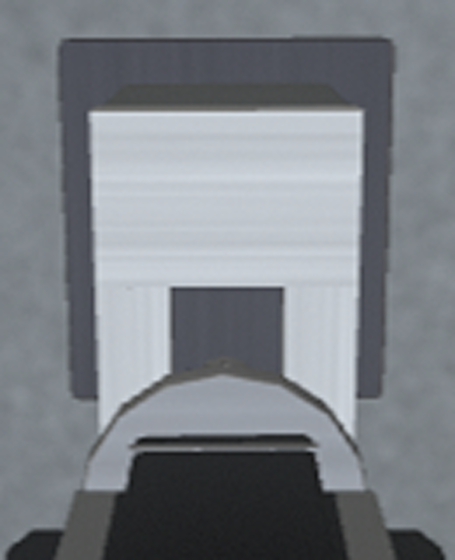

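The held stylus lines up with the slot: slot centre column 227 in the crop, collar centre 225. The true rest lies about 3 mm further toward −x, so I set it down there.

Run:
```python
from h import *
P=[490.2,-279.8]
fz=lambda: np.mean([(robot.dwell(.02),robot.read_ft_force())[1] for _ in range(5)],0).round(2)
robot.move_straight(P+[165],max_speed=60); robot.move_straight(P+[103],max_speed=80); f0=fz(); print(f0)
for z in (101,100,99,98.3,97.6):
    robot.move_straight(P+[z],max_speed=25); f=fz(); print(z,f)
    if f[2]-f0[2]>1.5: break
robot.gripper_to(0.75); robot.dwell(.3); print(robot.read_width(),fz())
robot.move_straight(P+[215],max_speed=100); robot.dwell(.3); print(robot.read_time_s(),robot.read_eef_pos())
a,c=snap("wrist","w6"); s,_=snap("side","side6"); t,_=snap("top","top6")
v=cv2.resize(a[60:340,200:440],None,fx=1.5,fy=1.5); s2=cv2.resize(s[190:310,230:350],(420,420)); 
cv2.imwrite("pics/end.png",np.hstack([v,s2]))
```

```text
[-0.32  0.21 -1.59]
101 [-0.22 -0.22 -1.79]
100 [-0.1   0.1  -2.07]
99 [-0.05 -0.03 -1.62]
98.3 [-0.14  0.21 -0.76]
97.6 [-2.42  1.11  6.05]
0.7490663694439895 [ 0.04 -0.22 -0.03]
37.9833 [ 490.10149674 -279.68241899  214.68951669]
```

View pics/end.png

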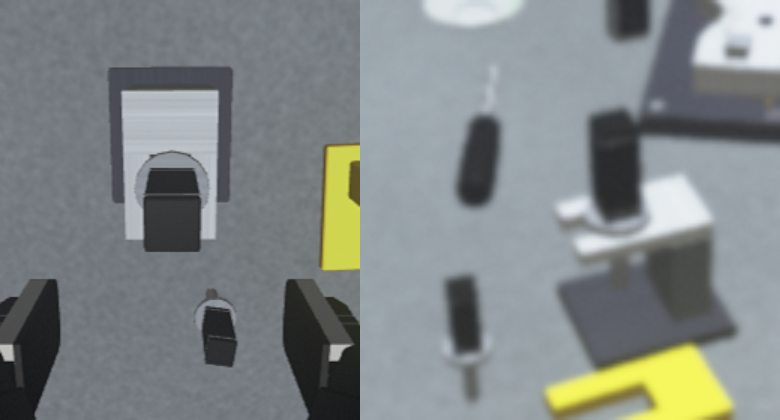

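The final picture shows the stylus upright, collar on both tines (172,185), and the gripper clear with nothing else disturbed.

```bash
python3 -c "
from station import robot
print(robot.hand_in())"
```

```text
the job is handed in; nothing more can be done
None
```

I traced the whole edge from the round-stud flat to the square-block flat, with the carriage pushed back about 5–9 mm by force readings, then hung the stylus upright in its fork and handed in at about 38 s.

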